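# Lay out a stripped grinding arbor in shaft order

### The job

The spindle of the stone-grinding arbor has been stripped; lay its loose parts out on the black rubber mat in the order they go on the shaft, in one straight row along the middle of the mat, with a clear gap between neighbours. The bearing and the wheel already lie there: put the stepped pulley on the side of the bearing away from the wheel; between bearing and wheel put the spacer sleeve (next to the bearing) and the hubbed flange (next to the wheel); beyond the wheel put the flat clamp plate, with the hex nut centred on top of it. Everything is to lie flat, the same way up as it stands now, and the oil can and the cup stay where they are.

Things in the scene. Friction and masses are not known exactly. Their poses are not given: they have to be found in the camera images.
- mat: flat black rubber mat fixed to the bench, 150 mm (x) by 500 mm (y) by 3 mm thick; origin at the centre of its underside, on the bench; its y axis runs along its long middle line, on which the row is laid. Its top is 3 mm above the bench.
- bearing: grey cast pillow-block bearing, fixed on the middle line of the mat towards one of its two ends (either); foot 127 mm (x, across the mat) by 38 mm (y, along the row), 65 mm high, steel insert with the bore along y; origin at the centre of its underside, on the mat; its axes are parallel to the mat's
- wheel: grey grinding wheel lying flat, fixed on the middle line of the mat towards the other end, about 230 mm from the bearing; 100 mm diameter, 25 mm thick, brown paper washer and a dark bore in its face; origin at the centre of its underside, on the mat; its axes are parallel to the mat's
- pulley: loose aluminium three-step V-belt pulley, largest step down: steps of 66, 52 and 38 mm diameter, tops at 13, 26 and 40 mm height; grip the top step; 0.2 kg; origin at the centre of its underside, z up its axis
- sleeve: loose plain steel spacer tube standing on end, 30 mm outer diameter, 21 mm bore, 50 mm tall, 0.14 kg; origin at the centre of its underside, z up its axis
- flange: loose steel hubbed flange, hub up: dark disc of 60 mm diameter and 8 mm thickness with a bright round hub of 32 mm diameter rising to 28 mm; grip the hub; 0.25 kg; origin at the centre of its underside, z up its axis
- plate: loose flat steel clamp plate lying flat: plain disc of 54 mm diameter, 8 mm thick, with a 21 mm hole through its middle, 0.13 kg; origin at the centre of its underside, z up its axis
- nut: loose hexagon nut lying flat, 32 mm across the flats (37 mm across the corners), 16 mm high, 0.09 kg; origin at the centre of its underside, z up its axis; its x axis is square to a pair of flats (so are the directions 60 and 120 degrees from it)
- oiler: bystander: small green oil can with a brass spout, 66 mm diameter, 107 mm tall, stands loose on the bench in front of the mat; origin at the centre of its underside
- cup: bystander: yellow plastic cup, 72 mm across the rim, 80 mm tall, stands loose on the bench in front of the mat; origin at the centre of its underside
There are look-alikes about, which are no part of the job. Leave any orange look-alike of the sleeve alone. Leave any yellow look-alike of the plate alone.

How it is judged:
By the outcome, as a careful person would: the job done as asked, in the order asked, and still so for the second after the job is handed in, with the robot touching nothing.
It also fails if it takes over 115 s, if anything falls off the work surface, if the arm or the gripper's body presses on something with over 40 N, if the wrist force passes 120 N, or if a joint passes its speed limit or range.

### The arm

A 6-joint arm with a two-finger parallel gripper is mounted at the origin on the work surface. World frame = base frame: x ahead of the robot, y to its left, z up, the work surface at z = 0. Lengths are in mm, angles in rad, forces in N, time in s.
With the tool pointing down it reaches from about 350 to 850 mm from the base axis. Payload 8.1 kg.
Tool frame: the origin (TCP) lies on the centre line of the jaws, within the pads' length; the fingertips stand env.tip_reach ahead of it and the grasp point (between the pads) lies 6 mm ahead of it (env.tip_reach is the distance from the TCP to the fingertips, in mm); z points along the fingers, y is the line along which they close (so a half turn about z gives the same grasp; the last joint's range is limited). The gripper opens to 93 mm and grips with 3 to 60 N. Pads are 15 mm wide; open, the fingers measure 128 mm over their backs; the gripper's body (75 mm by 188 mm) begins 65 mm behind the grasp point.
Start: joints at [-1.326, 0.13, 1.488, -0, 1.523, -0.085], TCP at [194.332, -567.662, 211.335] pointing down, gripper open.
Joint ranges: [-2.96, 2.96], [-0.89, 2.26], [0.02, 2.5], [-1.34, 4.48], [0, 2.73], [-2.66, 2.66]. Speed limits (rad/s): [2.39, 2.39, 2.79, 3.14, 3.14, 3.14].

### API

Orientations are given as a unit quaternion [x, y, z, w].
In Python, from plant import env, cams, finish_job gives the robot as it stands. The module is installed in compiled form; this text tells all that it offers.
- The arm moves only by the shell command python3 -m inch 'ROWS' [OPENING] [FORCE]. ROWS is JSON, a list of rows, each a list of 6 numbers: the shift along the tool's x, y, z scaled (see below), then the turn, a rotation vector about the tool's x, y, z scaled (see below). In form: [[tx, ty, tz, rx, ry, rz], ...]. A call has 1 to 10 rows; each row is the pose to reach, as a shift and turn from the pose commanded when the call began, along the tool's axes at that moment; what a row does not reach only later rows make up. The controller multiplies each number of a shift by 0.75 m and each number of a turn by 90 degrees. A row lasts 1/12 s, in which the tool goes at most 41.7 mm and 7.16 degrees, less where a joint would pass 70% of its speed; a pose out of reach is approached as far as the arm can. A call with a number of a shift or a turn outside -1 to 1 is refused whole. A call with a gripper value outside its range is refused whole. OPENING is the opening, from -1 (shut) to 1 (fully open), set as the call begins (- or left out, the last holds). The fingers move at their own pace and stop on an object; FORCE is the grip in N (left out, the last holds). Time passes only in rows, so rows that repeat a pose let the fingers close. It gives the time, the measured TCP pose, the force, the opening and the grip force at its end, in the units of the state.
- env.get_obs(): the state, without advancing time (a new reading comes with each control period).
- cams.capture(name): name is "side" or "top" or "wrist"; returns (picture, depth): 480x640x3 uint8, blue, green, red; 480x640 float32, mm along the optical axis (not along the pixel's ray), 0 where there is no reading.
- cams.camera_info(name): a dict with "camera_matrix" (3x3 intrinsics, pixels), "k1" (the pictures are not rectified: a ray, as slopes to the right and down, at radius r is drawn at 1 + k1 r^2 times it, then the intrinsics apply), "R" (3x3) and "t" (3): a world point X has camera coordinates R X + t. Camera axes: x right, y down, z forward; pixel columns grow to the right and rows downward; lengths in mm; the calibration is good to about 2 mm. A picture is of the moment at which its call begins: read the wrist's pose just before it. camera_info takes no time and is no camera call; for the wrist camera it gives the pose at the moment of the call.
- finish_job(): hands the job in; it is judged then, once.
The state is a dict: "time_s": time; "joint_pos": joint angles; "dq": joint speeds; "effort": joint torques, N m; "tcp_pos": TCP position; "eef_rot": TCP orientation; "force": force on the tool from outside, world axes, zero at the start; "torque": the same for the moment, N m; "grip_width": finger opening in mm; "grasp_force": force on a finger pad.
Only numpy, scipy, OpenCV 4.12 (cv2) and the standard library are available. Lean on these libraries where they do the work, as an engineer would, in place of code of your own. Each camera call takes 0.05 s, during which the arm holds its last target. There are 200 camera calls.

## Working session

There is one attempt and no reset: what is moved stays moved. The work goes in short steps, Python scripts to look and compute and a shell command to move; the robot and the scene stay as the last step left them, time stands still between calls to the robot, and variables do not carry over. Pictures are saved under pics/ and viewed, at most 17 in all, crops included, and the job is handed in when it is done.

```bash
mkdir -p pics; cat > h.py <<'E'
import numpy as np, cv2
from plant import env, cams, finish_job
def snap(n,f):
    i=cams.camera_info(n); p,d=cams.capture(n); cv2.imwrite('pics/'+f+'.png',p); np.savez('pics/'+f+'.npz',p=p,d=d,K=i['camera_matrix'],k1=i['k1'],R=i['R'],t=i['t']); return p,d
def cloud(f):
    z=np.load('pics/'+f+'.npz'); K=np.array(z['K']); v,u=np.mgrid[:480,:640].astype(float)
    pts=np.stack([u.ravel(),v.ravel()],1)[:,None]
    n=cv2.undistortPoints(pts,K,np.array([float(z['k1']),0,0,0.]))[:,0]
    d=z['d'].ravel().astype(float); c=np.c_[n*d[:,None],d]
    X=(c-np.ravel(z['t']))@np.array(z['R']); X[d==0]=np.nan
    return z['p'],X.reshape(480,640,3)
E
python3 - <<'E'
from h import *
import numpy as np
o=env.get_obs(); print(o, env.tip_reach)
snap('top','top0'); snap('side','side0')
for n in('top','side','wrist'):
    i=cams.camera_info(n); print(n,i)
E
```

```text
{'time_s': 0.0, 'joint_pos': array([-1.32638954e+00,  1.31148857e-01,  1.48923935e+00,  5.87502495e-06,
        1.52298976e+00, -8.54118757e-02]), 'dq': array([-0.00229965, -0.00061349, -0.00242227, -0.00119684,  0.00092713,
        0.00163174]), 'effort': array([ 1.05353363e-03, -5.59828699e+01, -4.91761065e+01,  7.69503484e-02,
        3.52477888e-02, -2.23819352e-04]), 'tcp_pos': array([ 194.20300032, -567.10797633,  210.31673203]), 'eef_rot': array([ 9.86432874e-01,  1.64162686e-01, -6.79644646e-05, -8.90070658e-04]), 'force': array([-0.22780874,  0.74457602,  0.75925961]), 'torque': array([-0.00394055, -0.00133678, -0.00595311]), 'grasp_force': 0.0, 'grip_width': 92.67666285227008} 25.0
top {'camera_matrix': array([[547.70286742,   0.        , 321.34627349],
       [  0.        , 547.70286742, 241.360888  ],
       [  0.        ,   0.        ,   1.        ]]), 'k1': -0.08081844723804818, 'R': array([[ 0.00320511, -0.99994551,  0.00993517],
       [-0.99549146, -0.00413235, -0.09476116],
       [ 0.09479705, -0.00958666, -0.99545046]]), 't': array([  35.49360659,  528.32779588, 1
[... 185 characters left out ...]
    ]]), 'k1': -0.16481831323498763, 'R': array([[-0.83556085, -0.54931555, -0.00951324],
       [-0.40865984,  0.63299712, -0.65750421],
       [ 0.36719914, -0.54549709, -0.75339081]]), 't': array([ 450.18609535,  221.98478214, 1025.40275073])}
wrist {'camera_matrix': array([[367.69380775,   0.        , 319.94304834],
       [  0.        , 367.69380775, 242.52268395],
       [  0.        ,   0.        ,   1.        ]]), 'k1': -0.041303893115424574, 'R': array([[ 3.23781271e-01, -9.46131699e-01, -7.04589343e-04],
       [-9.07654921e-01, -3.10823950e-01,  2.82047897e-01],
       [-2.67073459e-01, -9.06823026e-02, -9.59400066e-01]]), 't': array([-599.06879006,  -32.99769374,  392.05402529])}
```

View pics/top0.png

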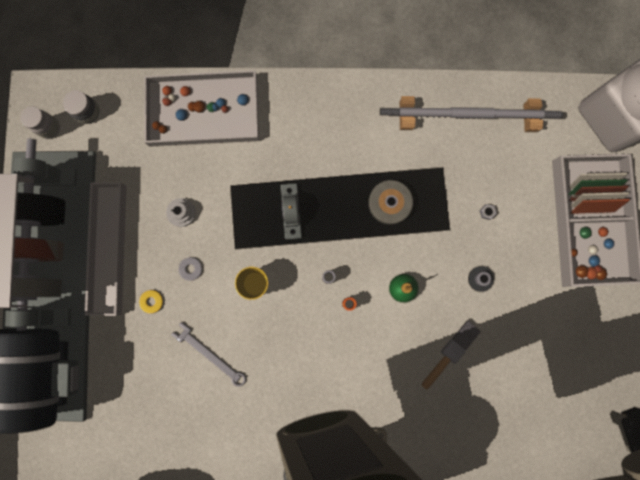

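View pics/side0.png

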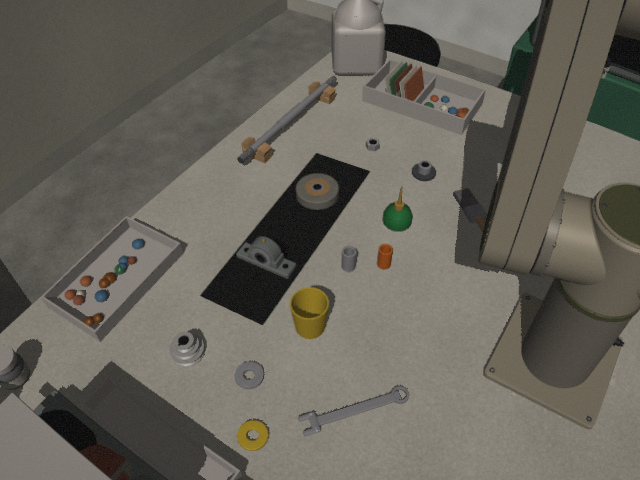

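The top picture shows:
- Fixed: bearing (290,210), wheel (390,201).
- Loose: pulley (181,211), nut (488,211), flange (481,278).
- Bystanders: cup (252,282), oil can (403,287).
- Plate candidates: grey ring (191,268) and yellow ring (151,301). The grey one is the steel plate.
- Sleeve candidates: grey tube (331,276) and orange tube (349,303). The grey one is the steel sleeve.

Next I'll confirm these in a crop and measure.

```bash
python3 - <<'E'
from h import *
p,X=cloud('top0')
# bench check
for u,v in[(300,360),(120,230),(450,150),(340,225)]: print('chk',u,v,X[v-3:v+4,u-3:u+4].reshape(-1,3).mean(0).round(1), X[v-5:v+6,u-5:u+6,2].std().round(1))
g=p.max(2)
m=np.zeros((480,640),np.uint8); m[160:255,225:455]=(g[160:255,225:455]<38)*255
c=cv2.convexHull(np.vstack([k for k in cv2.findContours(m,0,2)[0] if cv2.contourArea(k)>200]))
z=np.load('pics/top0.npz'); K=z['K'];k=np.array([float(z['k1']),0,0,0])
def onplane(uv,h):
    n=cv2.undistortPoints(np.float64(uv).reshape(-1,1,2),K,k)[:,0]; d=np.c_[n,np.ones(len(n))]@z['R']; o=-z['R'].T@z['t']
    return (o+d*((h-o[2])/d[:,2])[:,None])[:,:2]
w=onplane(c,3); print('mat',cv2.minAreaRect(w.astype(np.float32)), cv2.boxPoints(cv2.minAreaRect(w.astype(np.float32))).round(1).tolist())
for n,(u,v) in dict(pulley=(181,211),plate=(191,268),sleeve=(331,276),flange=(481,278),nut=(488,211),cup=(252,282),oiler=(403,287),bearing=(290,210),wheel=(390,201)).items():
    r=42 if n in('bearing','wheel') else 24
    b=X[v-r:v+r,u-r:u+r].reshape(-1,3); th={'bearing':9,'wheel':12}.get(n,5); s=b[b[:,2]>th]
    if len(s)>5:
        h=s[:,2].max(); t=s[s[:,2]>np.percentile(s[:,2],97)-6]
        print(n,len(s),'h',np.percentile(s[:,2],[50,97]).round(1),'all',cv2.minAreaRect(s[:,:2].astype(np.float32)),'top',t[:,:2].mean(0).round(1),cv2.minAreaRect(t[:,:2].astype(np.float32)))
a=cv2.resize(p[190:320,130:370],None,fx=3.2,fy=3.2,interpolation=cv2.INTER_CUBIC); cv2.imwrite('pics/crop1.png',a)
E
```

```text
chk 300 360 [261.1  84.6   0.4] 2.6
chk 120 230 [nan nan nan] nan
chk 450 150 [nan nan nan] nan
chk 340 225 [568.2  -5.6   3.2] 2.6
mat ((609.6434326171875, -5.1873626708984375), (142.91705322265625, 492.4849548339844), 5.261823654174805) [[515.9000244140625, 233.5], [561.0999755859375, -256.8999938964844], [703.4000244140625, -243.8000030517578], [658.2000122070312, 246.60000610351562]]
pulley 643 h [25.8 42.6] all ((600.551513671875, 360.92822265625), (107.01327514648438, 104.7809829711914), 89.91964721679688) top [596.2 361. ] ((596.1992797851562, 360.6439208984375), (37.32908630371094, 36.480751037597656), 47.50680923461914)
plate 335 h [ 8.  12.7] all ((470.41143798828125, 336.3688049316406), (102.9874267578125, 107.15681457519531), 2.460878372192383) top [465.8 336.7] ((471.65509033203125, 329.96002197265625), (120.69083404541016, 68.06169128417969), 16.212146759033203)
sleeve 148 h [47.8 53.5] all ((452.2493896484375, 15.407371520996094), (106.87631225585938, 99.33279418945312), 0.27956339716911316) top [441.3  15.7] ((427.9853515625, 1.7981948852539062), (85.08442687988281, 2
[... 845 characters left out ...]
48.4082489013672), (102.33512115478516, 108.2265396118164), 0.16363486647605896) top [ 423.9 -147.8] ((424.63592529296875, -148.72705078125), (19.62206268310547, 19.824756622314453), 0.08016423881053925)
bearing 942 h [35.3 69.4] all ((591.8409423828125, 102.62840270996094), (131.7440643310547, 141.1277313232422), 73.3267822265625) top [598.  107.3] ((598.504150390625, 107.479248046875), (40.075218200683594, 29.56666374206543), 7.949789524078369)
wheel 1523 h [28.1 32.8] all ((620.0271606445312, -119.67231750488281), (97.924072265625, 99.94578552246094), 87.37252807617188) top [ 619.3 -120.9] ((619.8966064453125, -121.2352523803711), (97.58096313476562, 97.87335205078125), 31.36417007446289)
```

View pics/crop1.png

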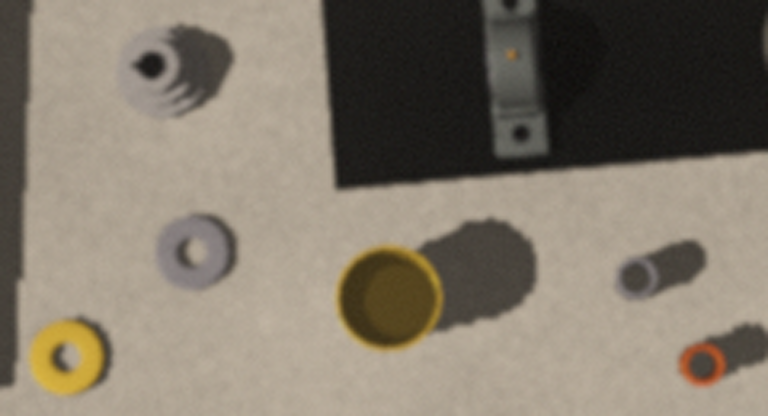

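The crop confirms grey plate (crop 195,250), grey sleeve (crop 637,277) as the steel ones; the yellow ring and orange tube are the look-alikes. Next I'll refine the centres.

```bash
cat >> h.py <<'E'
def onplane(f,uv,h):
    z=np.load('pics/'+f+'.npz'); k=np.array([float(z['k1']),0,0,0])
    n=cv2.undistortPoints(np.float64(uv).reshape(-1,1,2),z['K'],k)[:,0]; d=np.c_[n,np.ones(len(n))]@z['R']; o=-z['R'].T@z['t']
    return (o+d*((h-o[2])/d[:,2])[:,None])[:,:2]
C=np.array([609.2,-5.2]); U=np.array([.0925,-.9957])
S=dict(pulley=-191,sleeve=-55.6,flange=12.9,plate=209,nut=209)
E
python3 - <<'E'
from h import *
p,X=cloud('top0'); b=p.astype(int)
for n,(u,v),h in[('plate',(191,268),8),('nut',(488,211),16),('sleeve',(331,276),50),('flange',(481,278),8),('pulley',(181,211),40)]:
    r=22; w=b[v-r:v+r,u-r:u+r]; rb=w[...,2]-w[...,0]; g=w.max(2)
    zz=np.nan_to_num(cv2.medianBlur(np.nan_to_num(X[v-r:v+r,u-r:u+r,2]).astype(np.float32),5))
    for lab,m in(('rb',((rb<10)&(g>(50)))),('depth',zz>h*.55)):
        k=cv2.findContours(m.astype(np.uint8),0,2)[0]
        if not k: continue
        k=max(k,key=cv2.contourArea); c,rad=cv2.minEnclosingCircle(k); c=np.array(c)+[u-r,v-r]
        W=onplane('top0',k.reshape(-1,2)+[u-r,v-r],h); M=cv2.moments(k); 
        cc=onplane('top0',[[M['m10']/M['m00']+u-r,M['m01']/M['m00']+v-r]],h)[0] if M['m00'] else None
        print(n,lab,cc,cv2.minAreaRect(W.astype(np.float32)))
for n,s in S.items(): print(n,(C+s*U).round(1))
E
```

```text
plate rb [466.87837047 334.51956503] ((466.49053955078125, 335.2250061035156), (46.26446533203125, 49.79589080810547), 26.92546272277832)
plate depth [465.63108697 337.5952457 ] ((465.326416015625, 337.5084228515625), (50.2935676574707, 48.20717239379883), 1.2816542387008667)
nut rb [ 607.43050569 -344.86022131] ((606.4175415039062, -345.7903747558594), (6.571435928344727, 15.012557029724121), 18.527986526489258)
nut depth [ 600.73031354 -346.59264053] ((600.9830322265625, -346.78216552734375), (29.258108139038086, 30.38848304748535), 44.25437927246094)
sleeve rb [452.80225394  15.4402876 ] ((448.44000244140625, 19.532501220703125), (24.113182067871094, 24.159276962280273), 0.19659005105495453)
sleeve depth [459.28863564  21.12794114] ((458.9416198730469, 20.306598663330078), (17.968900680541992, 7.8980393409729), 83.07562255859375)
flange rb [ 445.27761998 -327.08815571] ((445.8412780761719, -327.7048034667969), (52.67933654785156, 53.647178649902344), 0.08158069849014282)
flange depth [ 445.62863331 -328.07558021] ((445.8609924316406, -327.8688049316406), (58.3301887512207, 52.682498931884766), 89.94364166259766)
pulley rb [597.94425484 333.15265466] ((598.6961059570312, 332.8345947265625), (44.25065612792969, 21.916946411132812), 11.895942687988281)
pulley depth [594.41081492 357.73857669] ((595.04833984375, 357.36895751953125), (47.62404251098633, 49.93915939331055), 0.16738392412662506)
pulley [591.5 185. ]
sleeve [604.1  50.2]
flange [610.4 -18. ]
plate [ 628.5 -213.3]
nut [ 628.5 -213.3]
```

```bash
python3 -m inch '[[0,0,0,0,0,-0.849],[0,0,0,0,0,-0.849],[0,0,0,0,0,-0.849],[0,0,0,0,0,-0.849],[0,0,0,0,0,-0.849],[0,0,0,0,0,-0.849],[0,0,0,0,0,-0.849],[0,0,0,0,0,-0.849],[0,0,0,0,0,-0.849],[0,0,0,0,0,-0.849]]' 1 20; python3 -m inch '[[0,0,0,0,0,-0.05],[0,0,0,0,0,-0.05]]'; python3 -c "
from h import *
print(env.get_obs())"
```

```text
time_s: 0.93
tcp_pos: [194.3, -567.3, 210.7]
eef_rot: [0.702, 0.712, 0.0, -0.0]
force: [0.5, -0.2, -0.3]
grip_width: 93.3
grasp_force: 0.0
time_s: 1.1
tcp_pos: [194.2, -567.3, 210.7]
eef_rot: [0.674, 0.739, 0.0, -0.0]
force: [0.5, 0.7, -0.2]
grip_width: 93.3
grasp_force: 0.0
{'time_s': 1.1, 'joint_pos': array([-1.32640025e+00,  1.30818696e-01,  1.48882148e+00, -1.16225277e-05,
        1.52300698e+00, -1.41770342e+00]), 'dq': array([-2.04425363e-03, -9.52640485e-05, -1.76816697e-03,  1.29834261e-03,
       -1.06732970e-03,  1.62908117e-01]), 'effort': array([ 2.99136547e-03, -5.60285676e+01, -4.92233706e+01, -8.29555735e-03,
        8.54442897e-02, -2.09189102e+00]), 'tcp_pos': array([ 194.24526967, -567.33170332,  210.74344141]), 'eef_rot': array([ 6.74100447e-01,  7.38639499e-01,  2.87038002e-04, -4.42303342e-04]), 'force': array([ 0.46587194,  0.74586522, -0.20321078]), 'torque': array([-0.05641765, -0.05942069, -0.05122728]), 'grasp_force': 0.0, 'grip_width': 93.25897297493813}
```

```bash
cat > g.py <<'E'
import sys; from h import *
from scipy.spatial.transform import Rotation as R
o=env.get_obs(); Rt=R.from_quat(o['eef_rot']); print('t',o['time_s'],'tcp',o['tcp_pos'].round(1),'yaw',np.degrees(np.arctan2(*Rt.as_matrix()[1::-1,0])).round(2),'w',round(float(o['grip_width']),1))
for a in sys.argv[1:]:
    x=np.array([float(k) for k in a.split(',')]); d=Rt.inv().apply(x-o['tcp_pos']); print(a,'->',(d/750).round(4), 'rows',np.ceil(np.linalg.norm(d)/41.7))
E
python3 g.py 445.3,-328,210 445.3,-328,140
```

```text
t 1.1 tcp [ 194.2 -567.3  210.7] yaw 95.23 w 93.3
445.3,-328,210 -> [0.2873 0.3624 0.0012] rows 9.0
445.3,-328,140 -> [0.2872 0.3625 0.0946] rows 9.0
```

```bash
python3 -m inch '[[0.287,0.3625,0.0,0,0,0],[0.287,0.3625,0.0,0,0,0],[0.287,0.3625,0.0,0,0,0],[0.287,0.3625,0.0,0,0,0],[0.287,0.3625,0.0,0,0,0],[0.287,0.3625,0.0,0,0,0],[0.287,0.3625,0.0,0,0,0],[0.287,0.3625,0.0,0,0,0],[0.287,0.3625,0.0,0,0,0],[0.287,0.3625,0.0,0,0,0]]'; python3 -m inch '[[0,0,0,0,0,0],[0,0,0,0,0,0],[0,0,0,0,0,0]]'; python3 -c "
from h import *
snap('wrist','w1')"; python3 g.py 445.3,-328,38.5 445.3,-328,41
```

```text
time_s: 1.93
tcp_pos: [448.5, -326.7, 211.1]
eef_rot: [0.675, 0.738, 0.0, -0.0]
force: [0.1, -1.5, -0.4]
grip_width: 93.0
grasp_force: 0.0
time_s: 2.18
tcp_pos: [445.2, -330.7, 211.2]
eef_rot: [0.676, 0.736, -0.0, -0.0]
force: [-0.4, 0.2, 0.0]
grip_width: 92.9
grasp_force: 0.0
t 2.2333 tcp [ 445.3 -330.7  211.3] yaw 94.86 w 92.7
445.3,-328,38.5 -> [0.0036 0.0004 0.2303] rows 5.0
445.3,-328,41 -> [0.0036 0.0004 0.227 ] rows 5.0
```

View pics/w1.png

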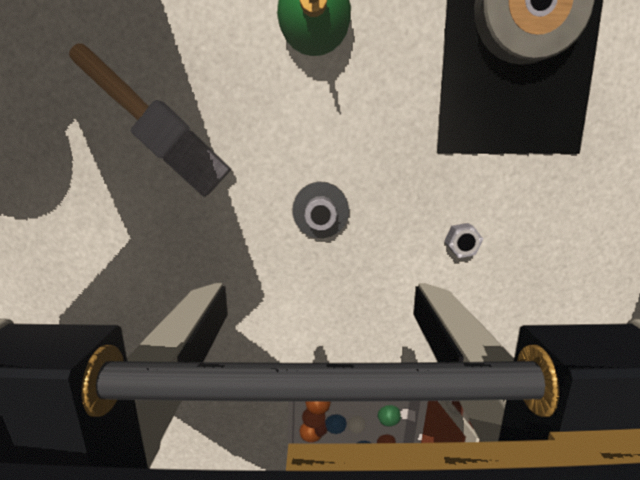

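Wrist view: flange hub at (320,214), nut at (463,241), mat end edge at right. I'll cross-check the positions with this camera.

```bash
python3 - <<'E'
from h import *
p,X=cloud('w1')
print('hub',onplane('w1',[[320,213.5]],28),'disc',onplane('w1',[[321,210]],8),'nut',onplane('w1',[[463,241.5]],16),'mat corners',onplane('w1',[[438,153],[579,153]],3))
print('wheel',onplane('w1',[[541,1]],28))
for u,v in((306,215),(463,229)): print(X[v-2:v+3,u-2:u+3].reshape(-1,3).mean(0))
a=cv2.resize(p[212:272,433:493],None,fx=8,fy=8,interpolation=cv2.INTER_CUBIC)
cv2.imwrite('pics/nut.png',a)
E
```

```text
hub [[ 445.10949477 -327.2037039 ]] disc [[ 446.18915591 -327.61385934]] nut [[ 598.08030785 -346.72045899]] mat corners [[ 560.02465205 -259.47560751]
 [ 707.37261226 -245.35991313]]
wheel [[ 621.73484742 -121.01454959]]
[ 431.39074706 -329.80625178   28.43658288]
[ 595.07056708 -333.11333557   16.85916163]
```

View pics/nut.png

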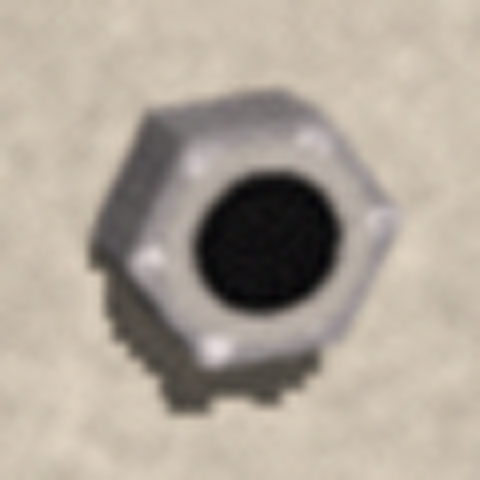

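```bash
sed -i 's/^C=.*; U/C=np.array([610.2,-4.3]); U/' h.py; python3 -m inch '[[0.0043,0,0.16,0,0,0],[0.0043,0,0.16,0,0,0],[0.0043,0,0.16,0,0,0],[0.0043,0,0.2315,0,0,0],[0.0043,0,0.2315,0,0,0],[0.0043,0,0.2315,0,0,0],[0.0043,0,0.2315,0,0,0],[0.0043,0,0.2315,0,0,0]]' 1 25; python3 -m inch '[[0,0,0,0,0,0],[0,0,0,0,0,0],[0,0,0,0,0,0],[0,0,0,0,0,0],[0,0,0,0,0,0],[0,0,0,0,0,0],[0,0,0,0,0,0],[0,0,0,0,0,0],[0,0,0,0,0,0],[0,0,0,0,0,0]]' -1 25; python3 - <<'E'
from h import *
c=onplane('w1',[[471.75,228.9],[480.5,239.1],[459.9,255.75],[451.75,244.25],[457.4,232]],16)
m=np.array([598.1,-346.7]); d=c-m; print(np.degrees(np.arctan2(d[:,1],d[:,0])).round(), np.linalg.norm(d,axis=1).round(1))
for n,s in S.items(): print(n,(C+s*U).round(1))
E
python3 g.py
```

```text
time_s: 2.9
tcp_pos: [447.5, -328.2, 40.8]
eef_rot: [0.676, 0.737, 0.0, 0.002]
force: [0.1, -0.5, 0.5]
grip_width: 93.2
grasp_force: 0.0
time_s: 3.73
tcp_pos: [446.0, -326.2, 37.6]
eef_rot: [0.675, 0.737, -0.0, -0.0]
force: [0.6, -0.0, -0.2]
grip_width: 30.7
grasp_force: 0.0
[  65.   13.  -91. -161.  129.] [15.7 18.6 15.9 12.1 12.5]
pulley [592.5 185.9]
sleeve [605.1  51.1]
flange [611.4 -17.1]
plate [ 629.5 -212.4]
nut [ 629.5 -212.4]
t 3.7333 tcp [ 446.  -326.2   37.6] yaw 95.02 w 30.7
```

```bash
python3 -m inch '[[0,0,0,0,0,0],[0,0,0,0,0,0],[0,0,-0.05,0,0,0],[0,0,-0.12,0,0,0],[0,0,-0.12,0,0,0],[0,0,-0.12,0,0,0]]' -1 25;  python3 g.py 611.4,-17.1,127 611.4,-17.1,50 611.4,-17.1,41.5
```

```text
time_s: 4.23
tcp_pos: [448.7, -328.6, 133.1]
eef_rot: [0.675, 0.737, 0.0, 0.004]
force: [-0.2, 1.0, -0.1]
grip_width: 0.5
grasp_force: 0.0
t 4.2333 tcp [ 448.7 -328.6  133.1] yaw 95.02 w 0.5
611.4,-17.1,127 -> [0.3948 0.2523 0.0072] rows 9.0
611.4,-17.1,50 -> [0.3955 0.2517 0.1098] rows 9.0
611.4,-17.1,41.5 -> [0.3955 0.2516 0.1212] rows 9.0
```

The flange was not gripped: the fingers were still closing when I lifted. I'll look again.

```bash
python3 -m inch '[[0,0,0,0,0,0],[0,0,0,0,0,0],[0,0,0,0,0,0],[0,0,0,0,0,0],[0,0,0,0,0,0],[0,0,0,0,0,0],[0,0,0,0,0,0],[0,0,0,0,0,0],[0,0,0,0,0,0],[0,0,0,0,0,0]]' 0.3 25; python3 -c "
from h import *
p,d=snap('wrist','w2'); print(onplane('w2',[[320,240]],28))"; python3 g.py
```

```text
time_s: 5.07
tcp_pos: [446.1, -326.3, 127.8]
eef_rot: [0.676, 0.737, -0.0, 0.0]
force: [0.1, -0.3, -0.5]
grip_width: 59.2
grasp_force: 0.0
[[ 446.30692705 -326.12618422]]
t 5.1167 tcp [ 446.1 -326.3  127.8] yaw 95.02 w 59.7
```

View pics/w2.png

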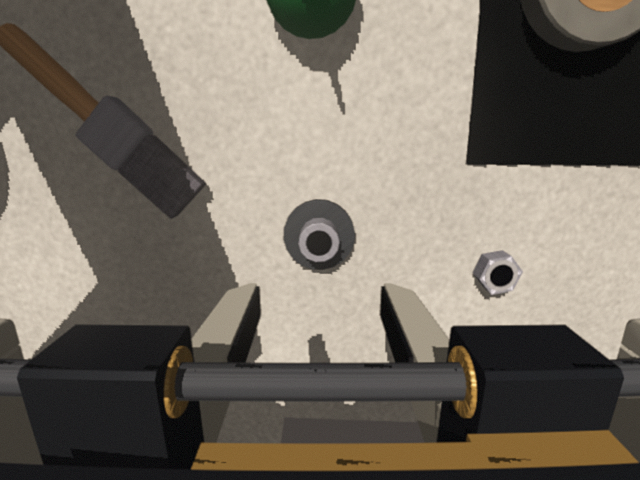

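Flange is unmoved, hub at (319,241), directly under the tool. Descend and close again, this time waiting for the grip force.

```bash
python3 -m inch '[[0,0,0.06,0,0,0],[0,0,0.121,0,0,0],[0,0,0.121,0,0,0],[0,0,0.121,0,0,0],[0,0,0.121,0,0,0],[0,0,0.121,0,0,0]]' 0.3 30; python3 -m inch '[[0,0,0,0,0,0],[0,0,0,0,0,0],[0,0,0,0,0,0],[0,0,0,0,0,0],[0,0,0,0,0,0],[0,0,0,0,0,0],[0,0,0,0,0,0],[0,0,0,0,0,0],[0,0,0,0,0,0],[0,0,0,0,0,0]]' -1 30
```

```text
time_s: 5.62
tcp_pos: [447.6, -327.6, 39.7]
eef_rot: [0.675, 0.737, 0.0, 0.002]
force: [-0.4, -0.6, 0.4]
grip_width: 60.3
grasp_force: 0.0
time_s: 6.45
tcp_pos: [446.0, -326.2, 36.9]
eef_rot: [0.675, 0.737, 0.0, -0.0]
force: [-0.1, 0.4, 0.1]
grip_width: 1.1
grasp_force: 0.0
```

```bash
python3 -c "
from h import *
z=np.load('pics/w2.npz')
for q in ([446.1,-326.3,127.8],[446.1,-326.3,102.8],[446.1,-326.3,28],[446.1,-326.3,12]):
    c=z['R']@np.array(q)+z['t']; print(q,c.round(1),(z['K']@(c/c[2]))[:2].round())
p,d=snap('wrist','w3')
q,e=snap('side','s3')
cv2.imwrite('pics/c3.png',np.hstack([cv2.resize(p,(400,300)),cv2.resize(q[100:250,350:550],(400,300))]))
"
```

```text
[446.1, -326.3, 127.8] [ -0.2  26.4 189.8] [320. 294.]
[446.1, -326.3, 102.8] [-2.000e-01  1.940e+01  2.138e+02] [320. 276.]
[446.1, -326.3, 28] [-2.000e-01 -1.800e+00  2.855e+02] [320. 240.]
[446.1, -326.3, 12] [-2.000e-01 -6.300e+00  3.009e+02] [320. 235.]
```

View pics/c3.png

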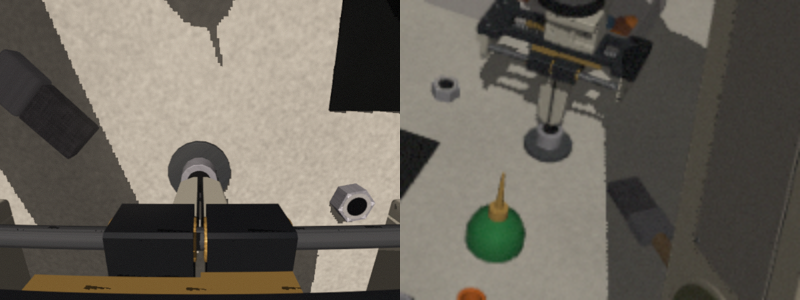

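```bash
python3 -c "
from h import *
print(env.tip_reach)
for f,t,us in (('w1',211.3,(215,225,418,428)),('w2',127.8,(245,255,387,397)),('w3',36.9,(300,310,330,338))):
  p,X=cloud(f)
  for u in us:
    c=X[255:420,u]; k=[(v+255,c[v].round(0).tolist()) for v in range(0,165,4) if abs(c[v,2]-t)<45]; print(f,t,u,k[:4])
"
```

```text
25.0
w1 211.3 215 [(283, [393.0, -326.0, 219.0]), (287, [395.0, -326.0, 224.0]), (291, [396.0, -325.0, 230.0]), (295, [397.0, -326.0, 232.0])]
w1 211.3 225 [(287, [399.0, -327.0, 220.0]), (291, [399.0, -329.0, 221.0]), (295, [399.0, -331.0, 221.0]), (299, [399.0, -332.0, 222.0])]
w1 211.3 418 [(283, [492.0, -317.0, 221.0]), (287, [492.0, -319.0, 221.0]), (291, [491.0, -319.0, 225.0]), (295, [492.0, -321.0, 225.0])]
w1 211.3 428 [(287, [496.0, -317.0, 226.0]), (291, [495.0, -318.0, 228.0]), (295, [493.0, -317.0, 234.0]), (299, [492.0, -318.0, 237.0])]
w2 127.8 245 [(291, [411.0, -320.0, 146.0]), (295, [412.0, -320.0, 150.0]), (299, [412.0, -320.0, 154.0]), (303, [413.0, -319.0, 159.0])]
w2 127.8 255 [(283, [414.0, -320.0, 136.0]), (287, [415.0, -319.0, 142.0]), (291, [415.0, -321.0, 143.0]), (295, [415.0, -322.0, 145.0])]
w2 127.8 387 [(283, [478.0, -314.0, 137.0]), (287, [477.0, -314.0, 141.0]), (291, [476.0, -314.0, 146.0]), (295, [477.0, -316.0, 146.0])]
w2 127.8 397 [(287, [482.0, -314.0, 140.0]), (291, [481.0, -314.0, 146.0]), (295, [480.0, -314.0, 150.0]), (299, [479.0, -314.0, 154.0])]
w3 36.9 300 [(255, [434.0, -315.0, 10.0]), (259, [434.0, -316.0, 13.0]), (263, [434.0, -317.0, 20.0]), (267, [435.0, -316.0, 27.0])]
w3 36.9 310 [(255, [439.0, -313.0, 16.0]), (259, [440.0, -313.0, 22.0]), (263, [440.0, -313.0, 28.0]), (267, [440.0, -315.0, 29.0])]
w3 36.9 330 [(255, [451.0, -314.0, 10.0]), (259, [451.0, -313.0, 19.0]), (263, [450.0, -313.0, 25.0]), (267, [450.0, -314.0, 28.0])]
w3 36.9 338 [(255, [456.0, -314.0, 9.0]), (259, [456.0, -316.0, 10.0]), (263, [456.0, -317.0, 15.0]), (267, [455.0, -316.0, 23.0])]
```

```bash
python3 -c "
from h import *
p,X=cloud('s3')
for u in (420,423,426,429):
  print(u,[(v,X[v,u].round(0).tolist()) for v in range(138,176,3)])
a=cv2.resize(p[110:190,380:470],None,fx=7,fy=7,interpolation=cv2.INTER_CUBIC)[:600]; cv2.imwrite('pics/s3c.png',a)
"
```

```text
420 [(138, [464.0, -313.0, 111.0]), (141, [464.0, -316.0, 100.0]), (144, [462.0, -314.0, 93.0]), (147, [460.0, -313.0, 85.0]), (150, [459.0, -313.0, 77.0]), (153, [458.0, -314.0, 67.0]), (156, [458.0, -317.0, 56.0]), (159, [456.0, -314.0, 50.0]), (162, [459.0, -326.0, 30.0]), (165, [456.0, -320.0, 27.0]), (168, [452.0, -313.0, 24.0]), (171, [453.0, -319.0, 9.0]), (174, [448.0, -307.0, 11.0])]
423 [(138, [448.0, -292.0, 131.0]), (141, [456.0, -314.0, 104.0]), (144, [454.0, -312.0, 98.0]), (147, [454.0, -315.0, 87.0]), (150, [453.0, -316.0, 78.0]), (153, [452.0, -317.0, 68.0]), (156, [449.0, -313.0, 63.0]), (159, [449.0, -315.0, 52.0]), (162, [453.0, -331.0, 29.0]), (165, [447.0, -317.0, 33.0]), (168, [445.0, -313.0, 27.0]), (171, [443.0, -312.0, 19.0]), (174, [443.0, -314.0, 8.0])]
426 [(138, [441.0, -291.0, 135.0]), (141, [449.0, -315.0, 107.0]), (144, [449.0, -319.0, 95.0]), (147, [447.0, -318.0, 88.0]), (150, [444.0, -312.0, 84.0]), (153, [445.0, -318.0, 70.0]), (156, [443.0, -316.0, 63.0]), (159, [444.0, -321.0, 50.0]), (162, [448.0, -337.0, 27.0]), (165, [442.0, -323.0, 31.0]), (168, [439.0, -318.0, 26.0]), (171, [435.0, -312.0, 23.0]), (174, [437.0, -320.0, 7.0])]
429 [(138, [435.0, -293.0, 136.0]), (141, [442.0, -316.0, 110.0]), (144, [439.0, -313.0, 104.0]), (147, [441.0, -319.0, 90.0]), (150, [438.0, -316.0, 84.0]), (153, [437.0, -316.0, 75.0]), (156, [437.0, -319.0, 64.0]), (159, [435.0, -316.0, 58.0]), (162, [441.0, -338.0, 30.0]), (165, [436.0, -328.0, 30.0]), (168, [433.0, -323.0, 25.0]), (171, [432.0, -323.0, 17.0]), (174, [431.0, -326.0, 5.0])]
```

View pics/s3c.png

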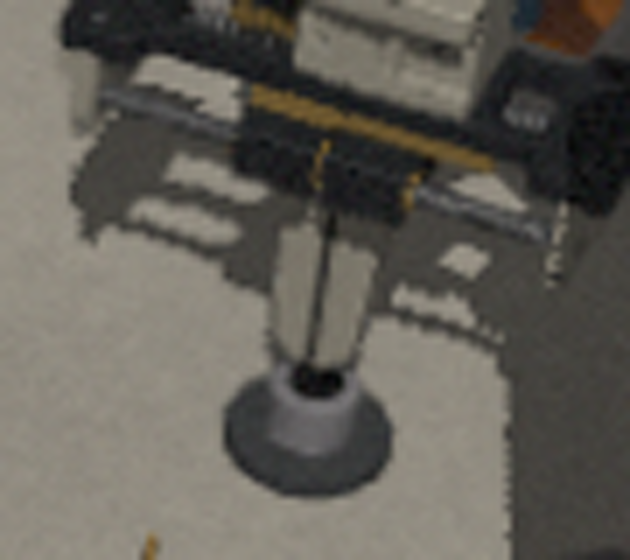

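The fingertips show at z ≈ 45 with the TCP reported at 37 (side view, and wrist depth agrees). So the tips stand about 8 mm *behind* the reported TCP, not 25 mm ahead. I'll go by the measurement: tip z = TCP z + 8.

```bash
python3 -m inch '[[0,0,0,0,0,0],[0,0,0,0,0,0],[0,0,0,0,0,0],[0,0,0,0,0,0],[0,0,0,0,0,0],[0,0,0,0,0,0],[0,0,0,0,0,0],[0,0,0,0,0,0],[0,0,0.02,0,0,0],[0,0,0.0413,0,0,0]]' 0.4 30; python3 -m inch '[[0,0,0,0,0,0],[0,0,0,0,0,0],[0,0,0,0,0,0],[0,0,0,0,0,0],[0,0,0,0,0,0],[0,0,0,0,0,0],[0,0,0,0,0,0],[0,0,0,0,0,0],[0,0,0,0,0,0],[0,0,0,0,0,0]]' -1 30
```

```text
time_s: 7.38
tcp_pos: [447.3, -327.3, 7.1]
eef_rot: [0.675, 0.737, 0.0, 0.002]
force: [-0.5, -0.3, -0.5]
grip_width: 61.9
grasp_force: 0.0
time_s: 8.22
tcp_pos: [446.5, -326.8, 6.9]
eef_rot: [0.676, 0.737, -0.0, 0.001]
force: [-1.9, 0.8, 5.1]
grip_width: 31.0
grasp_force: 30.0
```

Gripped, 30 N. Lift and carry.

```bash
python3 -m inch '[[0,0,-0.05,0,0,0],[0,0,-0.1,0,0,0],[0,0,-0.1,0,0,0],[0,0,-0.1,0,0,0]]';  python3 g.py 611.4,-17.1,82
```

```text
time_s: 8.55
tcp_pos: [447.8, -327.6, 83.7]
eef_rot: [0.675, 0.737, 0.0, 0.003]
force: [-0.1, -0.6, -3.0]
grip_width: 31.4
grasp_force: 30.0
t 8.55 tcp [ 447.8 -327.6   83.7] yaw 95.02 w 31.4
611.4,-17.1,82 -> [0.3933 0.2536 0.0017] rows 9.0
```

```bash
python3 -m inch '[[0.392,0.2555,0,0,0,0],[0.392,0.2555,0,0,0,0],[0.392,0.2555,0,0,0,0],[0.392,0.2555,0,0,0,0],[0.392,0.2555,0,0,0,0],[0.392,0.2555,0,0,0,0],[0.392,0.2555,0,0,0,0],[0.392,0.2555,0,0,0,0],[0.392,0.2555,0,0,0,0],[0.392,0.2555,0,0,0,0]]';python3 -m inch '[[0,0,0,0,0,0],[0,0,0,0,0,0],[0,0,0,0,0,0],[0,0,0,0,0,0]]';   python3 g.py 611.4,-17.1,11 611.4,-17.1,40
```

```text
time_s: 9.38
tcp_pos: [611.0, -12.0, 78.4]
eef_rot: [0.674, 0.739, -0.0, -0.002]
force: [0.5, 0.1, -3.0]
grip_width: 31.0
grasp_force: 30.0
time_s: 9.72
tcp_pos: [610.5, -17.9, 80.4]
eef_rot: [0.676, 0.737, -0.0, -0.0]
force: [0.2, 0.4, -2.5]
grip_width: 31.2
grasp_force: 30.0
t 9.7167 tcp [610.5 -17.9  80.4] yaw 94.92 w 31.2
611.4,-17.1,11 -> [0.0009 0.0014 0.0925] rows 2.0
611.4,-17.1,40 -> [0.0009 0.0014 0.0539] rows 1.0
```

```bash
python3 -m inch '[[0.0009,0.0012,0.045,0,0,0],[0.0009,0.0012,0.075,0,0,0],[0.0009,0.0012,0.085,0,0,0],[0.0009,0.0012,0.091,0,0,0],[0.0009,0.0012,0.0935,0,0,0],[0.0009,0.0012,0.0935,0,0,0],[0.0009,0.0012,0.0935,0,0,0]]'; python3 -m inch '[[0,0,0,0,0,0],[0,0,0,0,0,0],[0,0,0,0,0,0],[0,0,0,0,0,0],[0,0,0,0,0,0],[0,0,-0.06,0,0,0],[0,0,-0.12,0,0,0],[0,0,-0.12,0,0,0],[0,0,-0.12,0,0,0],[0,0,-0.12,0,0,0]]' 0.4; python3 g.py 451,16,100; python3 -c "
from h import *
snap('wrist','w4')"
```

```text
time_s: 10.3
tcp_pos: [613.4, -16.2, 12.6]
eef_rot: [0.676, 0.737, 0.001, 0.001]
force: [-0.4, -0.1, -2.1]
grip_width: 31.2
grasp_force: 30.0
time_s: 11.13
tcp_pos: [613.0, -16.0, 102.1]
eef_rot: [0.675, 0.737, 0.001, 0.001]
force: [-0.0, -0.2, -0.7]
grip_width: 64.7
grasp_force: 0.0
t 11.1333 tcp [613.  -16.  102.1] yaw 95.02 w 64.7
451,16,100 -> [ 0.0613 -0.2114  0.0022] rows 4.0
```

View pics/w4.png

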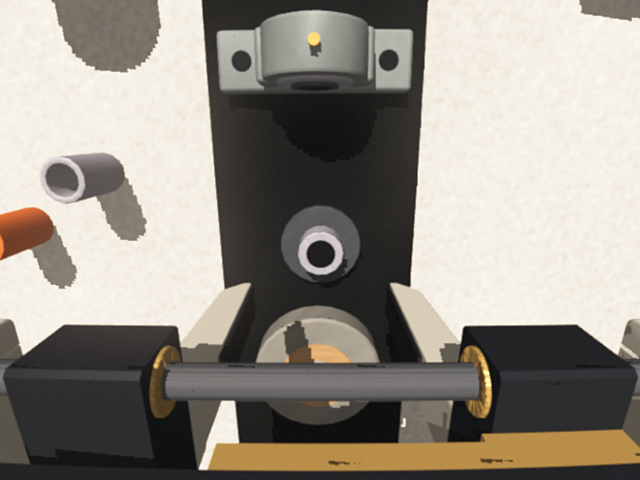

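Flange stands flat with the hub at (321,252), between bearing (315,55) and wheel (320,365); sleeve rim at (64,180). Checking the coordinates.

```bash
cat >> h.py <<'E'
def su(q):
    d=np.atleast_2d(q)-C; return np.c_[d@U, d@np.array([-U[1],U[0]])].round(1)
E
python3 - <<'E'
from h import *
f='w4'
print('hub',onplane(f,[[321,252]],31),su(onplane(f,[[321,252]],31)),'flange bot/top edges s,lat',su(onplane(f,[[320,206],[320,283]],11)).tolist())
print('mat edges',su(onplane(f,[[219,200],[413,200]],3)).tolist(),'foot front',su(onplane(f,[[218,93],[411,93]],3)).tolist(),'wheel near edge',su(onplane(f,[[320,306]],28)).tolist())
print('sleeve',onplane(f,[[64,180]],50)); print({n:(C+s*U).round(1).tolist() for n,s in S.items()})
E
```

```text
hub [[614.09719137 -16.25576534]] [[12.3  2.8]] flange bot/top edges s,lat [[-16.6, 2.3], [44.1, 2.0]]
mat edges [[-20.2, -73.7], [-19.4, 72.4]] foot front [[-95.7, -68.6], [-95.0, 66.3]] wheel near edge [[55.5, 1.9]]
sleeve [[449.54727966  22.87408978]]
{'pulley': [592.5, 185.9], 'sleeve': [605.1, 51.1], 'flange': [611.4, -17.1], 'plate': [629.5, -212.4], 'nut': [629.5, -212.4]}
```

```bash
python3 -m inch '[[0.03,-0.21,0,0,0,0],[0.068,-0.21,0,0,0,0],[0.068,-0.21,0,0,0,0],[0.068,-0.21,0,0,0,0],[0.068,-0.21,0,0,0,0],[0.068,-0.21,0,0,0,0],[0.068,-0.21,0,0,0,0],[0.068,-0.21,0,0,0,0]]'; python3 -c "
from h import *
snap('wrist','w5'); snap('top','top5')
p,X=cloud('w5'); v,u=np.mgrid[:480,:640]
m=(abs(X[...,2]-50)<5)&(v<330)&(abs(X[...,0]-450)<35)&(abs(X[...,1]-20)<25); b=p.astype(int); m&=(b[...,2]-b[...,0]<40)
q=X[m][:,:2].astype(np.float32); print(len(q),cv2.minEnclosingCircle(q),cv2.minAreaRect(q))
p,X=cloud('top5')
cv2.imwrite('pics/c5.png',np.hstack([cv2.resize(cv2.imread('pics/w5.png'),(400,300)),cv2.resize(p[150:270,220:380],(400,300))]))
"; python3 g.py 450,20,20
```

```text
time_s: 11.85
tcp_pos: [451.6, 20.9, 100.9]
eef_rot: [0.676, 0.737, 0.0, 0.0]
force: [-0.5, -0.5, 0.2]
grip_width: 65.5
grasp_force: 0.0
950 ((448.10968017578125, 23.10784339904785), 15.03270149230957) ((448.4901123046875, 23.301212310791016), (28.787338256835938, 29.50580596923828), 5.6482696533203125)
t 11.95 tcp [451.8  20.8 100.9] yaw 94.99 w 65.2
450,20,20 -> [-0.0009 -0.0025  0.1079] rows 2.0
```

View pics/c5.png

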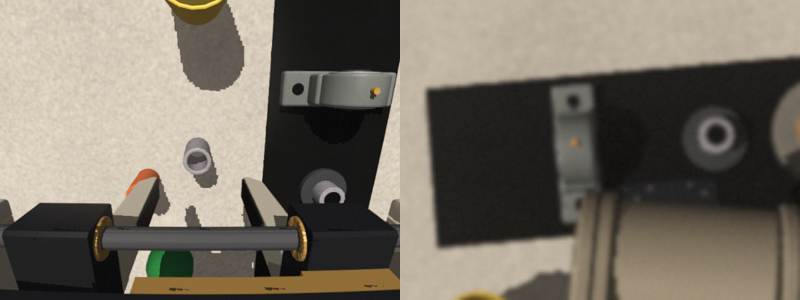

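Sleeve top is at (448.2, 23.2) with r = 15, which matches its size. In the top crop the flange (715,135) has about 20 mm to the wheel. Picking the sleeve.

```bash
python3 -m inch '[[0.0036,-0.0045,0.0,0,0,0],[0.0036,-0.0045,0,0,0,0],[0.0036,-0.0045,0.04,0,0,0],[0.0036,-0.0045,0.08,0,0,0],[0.0036,-0.0045,0.1145,0,0,0],[0.0036,-0.0045,0.1145,0,0,0],[0.0036,-0.0045,0.1145,0,0,0]]' 0.15 25; python3 -m inch '[[0,0,0,0,0,0],[0,0,0,0,0,0],[0,0,0,0,0,0],[0,0,0,0,0,0],[0,0,0,0,0,0],[0,0,0,0,0,0],[0,0,0,0,0,0],[0,0,0,0,0,0]]' -1 25; python3 g.py 606,51.1,110
```

```text
time_s: 12.53
tcp_pos: [445.6, 23.7, 13.9]
eef_rot: [0.676, 0.737, -0.001, -0.002]
force: [0.1, -1.0, 0.2]
grip_width: 53.4
grasp_force: 0.0
time_s: 13.2
tcp_pos: [448.4, 23.5, 16.4]
eef_rot: [0.675, 0.737, 0.001, 0.001]
force: [-0.2, 0.7, 6.1]
grip_width: 29.8
grasp_force: 25.0
t 13.2 tcp [448.4  23.5  16.4] yaw 95.02 w 29.8
606,51.1,110 -> [ 0.0182  0.2128 -0.1242] rows 5.0
```

```bash
python3 -m inch '[[0,0,-0.05,0,0,0],[0,0,-0.1,0,0,0],[0,0.05,-0.124,0,0,0],[0.018,0.1,-0.124,0,0,0],[0.018,0.2125,-0.124,0,0,0],[0.018,0.2125,-0.124,0,0,0],[0.018,0.2125,-0.124,0,0,0],[0.018,0.2125,-0.124,0,0,0],[0.018,0.2125,-0.124,0,0,0],[0.018,0.2125,-0.124,0,0,0]]'; python3 -m inch '[[0,0,0,0,0,0],[0,0,0,0,0,0],[0,0,0,0,0,0]]'; python3 g.py 605.4,51.1,19.4
```

```text
time_s: 14.03
tcp_pos: [603.7, 50.9, 108.3]
eef_rot: [0.675, 0.737, -0.0, -0.0]
force: [0.2, -0.2, -0.1]
grip_width: 30.4
grasp_force: 25.0
time_s: 14.28
tcp_pos: [604.5, 50.8, 109.1]
eef_rot: [0.676, 0.737, 0.001, 0.001]
force: [0.1, -0.1, -0.7]
grip_width: 29.8
grasp_force: 25.0
t 14.2833 tcp [604.5  50.8 109.1] yaw 95.01 w 29.8
605.4,51.1,19.4 -> [0.0003 0.0011 0.1196] rows 3.0
```

```bash
python3 -m inch '[[0.0003,0.001,0.05,0,0,0],[0.0003,0.001,0.09,0,0,0],[0.0003,0.001,0.11,0,0,0],[0.0003,0.001,0.116,0,0,0],[0.0003,0.001,0.119,0,0,0],[0.0003,0.001,0.1196,0,0,0],[0.0003,0.001,0.1196,0,0,0],[0.0003,0.001,0.1196,0,0,0]]'; python3 -m inch '[[0,0,0,0,0,0],[0,0,0,0,0,0],[0,0,0,0,0,0],[0,0,0,0,0,0],[0,0,-0.06,0,0,0],[0,0,-0.12,0,0,0],[0,0,-0.13,0,0,0],[0,0,-0.13,0,0,0],[0,0,-0.13,0,0,0]]' 0.2; python3 -m inch '[[0.395,-0.1515,0,0,0,0],[0.395,-0.1515,0,0,0,0],[0.395,-0.1515,0,0,0,0],[0.395,-0.1515,0,0,0,0],[0.395,-0.1515,0,0,0,0],[0.395,-0.1515,0,0,0,0],[0.395,-0.1515,0,0,0,0],[0.395,-0.1515,0,0,0,0],[0.395,-0.1515,0,0,0,0],[0.395,-0.1515,0,0,0,0]]' 1; python3 -m inch '[[0,0,0,0,0,0],[0,0,0,0,0,0],[0,0,0,0,0,0]]';python3 - <<'E'
from h import *
snap('wrist','w6'); snap('top','top6')
p,X=cloud('w6'); v,u=np.mgrid[:480,:640]; b=p.astype(int)
m=(abs(X[...,2]-8)<2.5)&(v<330)&(abs(X[...,0]-466)<36)&(abs(X[...,1]-336)<36)
m=cv2.morphologyEx(m.astype(np.uint8),cv2.MORPH_OPEN,np.ones((3,3)))>0
q=X[m][:,:2].astype(np.float32); print(len(q),cv2.minEnclosingCircle(q),cv2.minAreaRect(q))
q=cv2.imread('pics/top6.png'); cv2.imwrite('pics/c6.png',np.hstack([cv2.resize(p,(400,300)),cv2.resize(q[150:270,220:380],(400,300))]))
E
python3 g.py
```

```text
time_s: 14.95
tcp_pos: [605.9, 51.2, 19.2]
eef_rot: [0.675, 0.737, 0.0, 0.0]
force: [1.0, 0.3, -0.7]
grip_width: 29.5
grasp_force: 25.0
time_s: 15.7
tcp_pos: [606.6, 51.2, 117.3]
eef_rot: [0.675, 0.737, 0.001, 0.001]
force: [-1.4, 0.8, -0.0]
grip_width: 55.7
grasp_force: 0.0
time_s: 16.53
tcp_pos: [464.3, 336.9, 113.5]
eef_rot: [0.674, 0.738, -0.002, -0.0]
force: [-0.9, -1.0, -0.2]
grip_width: 92.8
grasp_force: 0.0
time_s: 16.78
tcp_pos: [466.8, 335.1, 115.2]
eef_rot: [0.676, 0.737, -0.001, -0.0]
force: [0.3, -0.7, -0.1]
grip_width: 92.9
grasp_force: 0.0
2799 ((465.78729248046875, 339.3204345703125), 26.849939346313477) ((465.77996826171875, 339.1973571777344), (52.39628982543945, 53.40757369995117), 5.168788909912109)
t 16.8833 tcp [466.9 335.4 115.6] yaw 94.92 w 92.9
```

View pics/c6.png

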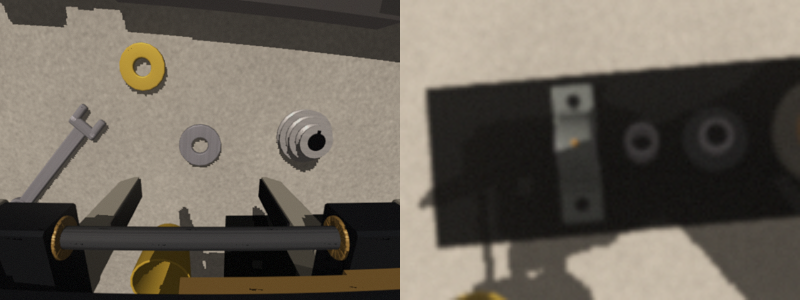

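Sleeve stands well in the row, between bearing and flange. Plate at (465.8, 339.3), r 26.8, as expected. Descend on the plate.

```bash
python3 -m inch '[[0.0055,-0.001,0.05,0,0,0],[0.0055,-0.001,0.1,0,0,0],[0.0055,-0.001,0.14,0,0,0],[0.0055,-0.001,0.15,0,0,0],[0.0055,-0.001,0.156,0,0,0],[0.0055,-0.001,0.1595,0,0,0],[0.0055,-0.001,0.1595,0,0,0],[0.0055,-0.001,0.1595,0,0,0]]' 1 25; python3 -m inch '[[0,0,0,0,0,0],[0,0,0,0,0,0],[0,0,0,0,0,0],[0,0,0,0,0,0],[0,0,0,0,0,0],[0,0,0,0,0,0],[0,0,0,0,0,0],[0,0,0,0,0,0],[0,0,0,0,0,0]]' -1 25; python3 g.py
```

```text
time_s: 17.55
tcp_pos: [466.9, 341.3, -1.5]
eef_rot: [0.676, 0.737, 0.002, 0.0]
force: [0.7, 0.7, 0.4]
grip_width: 93.0
grasp_force: 0.0
time_s: 18.3
tcp_pos: [465.3, 340.5, -3.8]
eef_rot: [0.675, 0.737, 0.0, -0.0]
force: [-0.4, -0.3, 0.5]
grip_width: 53.4
grasp_force: 25.0
t 18.3 tcp [465.3 340.5  -3.8] yaw 95.02 w 53.4
```

```bash
python3 -m inch '[[0,0,-0.05,0,0,0],[0,0,-0.1,0,0,0],[0,0,-0.155,0,0,0],[0,0,-0.155,0,0,0],[0,0,-0.155,0,0,0]]'; python3 -m inch '[[-0.7535,0.1535,0,0,0,0],[-0.7535,0.1535,0,0,0,0],[-0.7535,0.1535,0,0,0,0],[-0.7535,0.1535,0,0,0,0],[-0.7535,0.1535,0,0,0,0],[-0.7535,0.1535,0,0,0,0],[-0.7535,0.1535,0,0,0,0],[-0.7535,0.1535,0,0,0,0],[-0.7535,0.1535,0,0,0,0],[-0.7535,0.1535,0,0,0,0]]'; python3 -m inch '[[0,0,0,0,0,0]]'; python3 g.py 629.5,-212.9,115
```

```text
time_s: 18.72
tcp_pos: [467.5, 341.9, 116.1]
eef_rot: [0.675, 0.737, 0.003, 0.001]
force: [0.7, 0.4, -2.4]
grip_width: 53.0
grasp_force: 25.0
time_s: 19.55
tcp_pos: [582.6, -60.8, 110.1]
eef_rot: [0.676, 0.737, -0.001, -0.001]
force: [0.6, 0.7, -0.8]
grip_width: 53.2
grasp_force: 25.0
time_s: 19.63
tcp_pos: [583.8, -66.1, 110.4]
eef_rot: [0.677, 0.736, -0.002, 0.0]
force: [0.6, 1.1, -0.7]
grip_width: 53.2
grasp_force: 25.0
t 19.6333 tcp [583.8 -66.1 110.4] yaw 94.71 w 53.2
629.5,-212.9,115 -> [-0.2001  0.0446 -0.0058] rows 4.0
```

```bash
python3 -m inch '[[-0.2,0.045,0,0,0,0],[-0.2,0.045,0,0,0,0],[-0.2,0.045,0,0,0,0],[-0.2,0.045,0,0,0,0],[-0.2,0.045,0,0,0,0],[-0.2,0.045,0,0,0,0],[-0.2,0.045,0,0,0,0],[-0.2,0.045,0,0,0,0]]'; python3 g.py 629.5,-212.9,0
```

```text
time_s: 20.3
tcp_pos: [629.7, -204.0, 111.0]
eef_rot: [0.675, 0.738, -0.0, -0.001]
force: [0.1, 1.5, -2.3]
grip_width: 53.0
grasp_force: 25.0
t 20.3 tcp [ 629.7 -204.   111. ] yaw 95.07 w 53.0
629.5,-212.9,0 -> [-0.012  -0.0011  0.148 ] rows 3.0
```

```bash
python3 -m inch '[[-0.012,-0.0005,0.06,0,0,0],[-0.012,-0.0005,0.08,0,0,0],[-0.012,-0.0005,0.08,0,0,0],[-0.012,-0.0005,0.08,0,0,0]]'; python3 g.py 629.5,-212.9,-0.5
```

```text
time_s: 20.63
tcp_pos: [629.5, -212.6, 50.9]
eef_rot: [0.675, 0.738, -0.001, -0.002]
force: [-0.9, -0.3, -1.1]
grip_width: 52.8
grasp_force: 25.0
t 20.6333 tcp [ 629.5 -212.6   50.9] yaw 95.09 w 52.8
629.5,-212.9,-0.5 -> [-0.0006  0.0002  0.0685] rows 2.0
```

```bash
python3 -m inch '[[-0.0006,0,0.04,0,0,0],[-0.0006,0,0.06,0,0,0],[-0.0006,0,0.066,0,0,0],[-0.0006,0,0.0685,0,0,0],[-0.0006,0,0.0685,0,0,0],[-0.0006,0,0.0685,0,0,0]]'; python3 -m inch '[[0,0,0,0,0,0],[0,0,0,0,0,0],[0,0,0,0,0,0],[0,0,0,0,0,0],[0,0,-0.06,0,0,0],[0,0,-0.12,0,0,0],[0,0,-0.16,0,0,0],[0,0,-0.16,0,0,0],[0,0,-0.16,0,0,0]]' 0.8;  python3 g.py 600,-346,118
```

```text
time_s: 21.13
tcp_pos: [631.9, -215.2, 2.6]
eef_rot: [0.675, 0.737, 0.0, 0.001]
force: [0.6, 0.3, -0.9]
grip_width: 53.2
grasp_force: 25.0
time_s: 21.88
tcp_pos: [633.6, -216.0, 125.7]
eef_rot: [0.675, 0.737, 0.001, 0.004]
force: [-0.6, 1.1, -0.9]
grip_width: 83.7
grasp_force: 0.0
t 21.8833 tcp [ 633.6 -216.   125.7] yaw 95.01 w 83.7
600,-346,118 -> [-0.1687 -0.0599  0.0104] rows 4.0
```

```bash
python3 -m inch '[[-0.174,-0.054,0,0,0,0.2055],[-0.174,-0.054,0,0,0,0.2055],[-0.174,-0.054,0,0,0,0.2055],[-0.174,-0.054,0,0,0,0.2055],[-0.174,-0.054,0,0,0,0.2055],[-0.174,-0.054,0,0,0,0.2055],[-0.174,-0.054,0,0,0,0.2055],[-0.174,-0.054,0,0,0,0.2055]]'; python3 - <<'E'
from h import *
snap('wrist','w7'); snap('top','top7')
p,X=cloud('w7'); v,u=np.mgrid[:480,:640]
m=(abs(X[...,2]-16)<3)&(v<330)&(abs(X[...,0]-600)<30)&(abs(X[...,1]+346)<30)
m=cv2.morphologyEx(m.astype(np.uint8),cv2.MORPH_OPEN,np.ones((3,3)))>0
q=X[m][:,:2].astype(np.float32); print(len(q),cv2.minEnclosingCircle(q),[cv2.minAreaRect(q)])
h=cv2.convexHull(q)[:,0]
for a in range(-25,5,3):
    r=[np.ptp(q@np.array([np.cos(np.radians(a+k)),np.sin(np.radians(a+k))])) for k in(0,60,120)]; print(a,np.round(r,1),round(sum(r),1))
q=cv2.imread('pics/top7.png'); cv2.imwrite('pics/c7.png',np.hstack([cv2.resize(p,(400,300)),cv2.resize(q[150:300,260:460],(400,300))]))
E
python3 g.py
```

```text
time_s: 22.55
tcp_pos: [602.3, -346.6, 120.3]
eef_rot: [0.785, 0.62, -0.0, -0.001]
force: [-0.0, 0.6, 0.8]
grip_width: 83.7
grasp_force: 0.0
1357 ((600.0443725585938, -346.33099365234375), 18.277280807495117) [((599.972900390625, -346.1709899902344), (36.27391815185547, 31.743661880493164), 77.0167465209961)]
-25 [34.6 34.6 34.2] 103.5
-22 [34.  34.  33.6] 101.7
-19 [33.2 33.4 33. ] 99.6
-16 [32.4 32.8 32.3] 97.5
-13 [31.7 32.6 32.4] 96.8
-10 [32.6 33.3 33. ] 98.8
-7 [33.4 33.9 33.7] 101.0
-4 [34.1 34.5 34.4] 103.0
-1 [34.7 35.  34.9] 104.7
2 [35.2 35.5 35.4] 106.1
t 22.65 tcp [ 602.6 -346.8  120.8] yaw 76.65 w 83.3
```

View pics/c7.png

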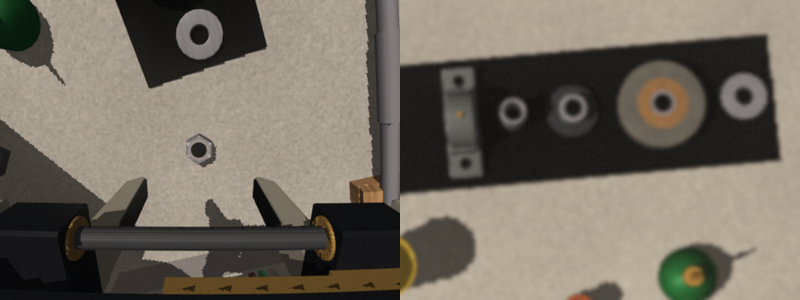

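Plate lies in the row beyond the wheel with clear gaps (top crop 743,97); the nut is centred below the tool, with flats at −13°, matching the tool. Picking the nut.

```bash
python3 -m inch '[[0,-0.0035,0.05,0,0,0],[0,-0.0035,0.1,0,0,0],[0,-0.0035,0.14,0,0,0],[0,-0.0035,0.155,0,0,0],[0,-0.0035,0.161,0,0,0],[0,-0.0035,0.1637,0,0,0],[0,-0.0035,0.1637,0,0,0],[0,-0.0035,0.1637,0,0,0]]' - 25; python3 -m inch '[[0,0,0,0,0,0],[0,0,0,0,0,0],[0,0,0,0,0,0],[0,0,0,0,0,0],[0,0,0,0,0,0],[0,0,0,0,0,0],[0,0,0,0,0,0],[0,0,0,0,0,0],[0,0,0,0,0,0],[0,0,0,0,0,0]]' -1 25; python3 - <<'E'
from h import *
p,X=cloud('w7'); v,u=np.mgrid[:480,:640]; g=p.max(2)
m=(abs(X[...,2]-11)<4)&(v<330)&(abs(X[...,0]-631)<33)&(abs(X[...,1]+214)<33)&(g>95)
m=cv2.morphologyEx(m.astype(np.uint8),cv2.MORPH_OPEN,np.ones((3,3)))>0
q=X[m][:,:2].astype(np.float32); print(len(q),cv2.minEnclosingCircle(q),cv2.minAreaRect(q),su(cv2.minEnclosingCircle(q)[0]))
E
python3 g.py
```

```text
time_s: 23.32
tcp_pos: [601.3, -348.9, 1.2]
eef_rot: [0.785, 0.619, 0.001, 0.002]
force: [-0.6, -1.1, -0.2]
grip_width: 83.6
grasp_force: 0.0
time_s: 24.15
tcp_pos: [599.4, -347.8, -1.9]
eef_rot: [0.785, 0.619, -0.0, -0.0]
force: [0.1, -0.1, -1.0]
grip_width: 31.8
grasp_force: 25.0
3804 ((632.1884155273438, -216.3793487548828), 26.401317596435547) ((632.1650390625, -216.60337829589844), (52.11713409423828, 51.655296325683594), 75.69075012207031) [[213.2   2.3]]
t 24.15 tcp [ 599.4 -347.8   -1.9] yaw 76.52 w 31.8
```

```bash
python3 -m inch '[[0,0,-0.05,0,0,0],[0,0,-0.1,0,0,0],[0.05,0,-0.12,0,0,-0.2055],[0.1,0,-0.12,0,0,-0.2055],[0.179,0.0015,-0.12,0,0,-0.2055],[0.179,0.0015,-0.12,0,0,-0.2055],[0.179,0.0015,-0.12,0,0,-0.2055],[0.179,0.0015,-0.12,0,0,-0.2055],[0.179,0.0015,-0.12,0,0,-0.2055]]'; python3 -m inch '[[0,0,0,0,0,0],[0,0,0,0,0,0],[0,0,0,0,0,0]]'; python3 -c "
from h import *
snap('wrist','w8')
p,X=cloud('w8'); v,u=np.mgrid[:480,:640]; g=p.max(2)
m=(abs(X[...,2]-11)<4)&(v<330)&(abs(X[...,0]-631)<33)&(abs(X[...,1]+214)<33)&(g>95)
m=cv2.morphologyEx(m.astype(np.uint8),cv2.MORPH_OPEN,np.ones((3,3)))>0
q=X[m][:,:2].astype(np.float32); print(len(q),cv2.minEnclosingCircle(q),cv2.minAreaRect(q))
"; python3 g.py 631.8,-217.6,40 631.8,-217.6,9.6
```

```text
time_s: 24.9
tcp_pos: [631.6, -218.1, 88.1]
eef_rot: [0.676, 0.737, -0.0, -0.0]
force: [-0.1, -0.1, -0.2]
grip_width: 31.9
grasp_force: 25.0
time_s: 25.15
tcp_pos: [631.5, -218.7, 88.1]
eef_rot: [0.676, 0.737, -0.0, -0.0]
force: [-0.6, 0.8, -0.8]
grip_width: 32.4
grasp_force: 25.0
2981 ((632.2243041992188, -216.29238891601562), 26.942964553833008) ((631.873046875, -212.31735229492188), (52.749881744384766, 45.35200500488281), 3.4723994731903076)
t 25.2 tcp [ 631.6 -218.6   88.2] yaw 94.93 w 31.6
631.8,-217.6,40 -> [0.0013 0.0004 0.0642] rows 2.0
631.8,-217.6,9.6 -> [0.0013 0.0004 0.1047] rows 2.0
```

View pics/w8.png

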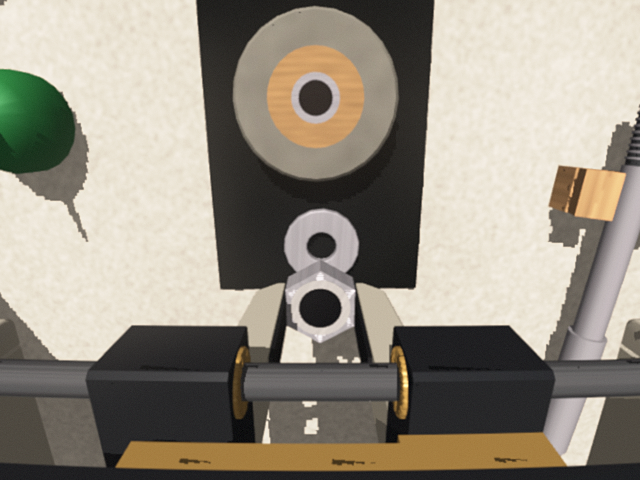

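Nut is held level at (320,309), plate directly below it at (321,245).

```bash
python3 -c "
from h import *
n=onplane('w8',[[320,308.5]],106)[0]; print(n)
p,X=cloud('w8'); q=X[262:350,280:362].reshape(-1,3); q=q[abs(q[:,2]-106)<5]; print(len(q),cv2.minEnclosingCircle(q[:,:2].astype(np.float32)),np.median(q[:,2]))"
```

```text
[ 631.66531084 -218.23396445]
4164 ((631.7257690429688, -215.26344299316406), 20.21533203125) 107.54934660661243
```

```bash
python3 -m inch '[[0.0017,0.0007,0.04,0,0,0],[0.0017,0.0007,0.07,0,0,0],[0.0017,0.0007,0.09,0,0,0],[0.0017,0.0007,0.1,0,0,0],[0.0017,0.0007,0.103,0,0,0],[0.0017,0.0007,0.1045,0,0,0],[0.0017,0.0007,0.1053,0,0,0],[0.0017,0.0007,0.1053,0,0,0],[0.0017,0.0007,0.1053,0,0,0]]'; python3 -m inch '[[0,0,0,0,0,0],[0,0,0,0,0,0],[0,0,0,0,0,0],[0,0,0,0,0,0],[0,0,0,0,0,0],[0,0,-0.06,0,0,0],[0,0,-0.12,0,0,0],[0,0,-0.14,0,0,0],[0,0,-0.14,0,0,0]]' 0.4;  python3 g.py 596,360,118
```

```text
time_s: 25.95
tcp_pos: [633.2, -216.6, 10.6]
eef_rot: [0.675, 0.737, 0.0, 0.001]
force: [0.0, -0.0, -0.9]
grip_width: 31.8
grasp_force: 25.0
time_s: 26.7
tcp_pos: [636.5, -218.0, 122.6]
eef_rot: [0.675, 0.737, 0.002, 0.006]
force: [1.2, -0.4, 1.0]
grip_width: 64.9
grasp_force: 0.0
t 26.7 tcp [ 636.5 -218.   122.6] yaw 95.02 w 64.9
596,360,118 -> [0.7724 0.0136 0.002 ] rows 14.0
```

```bash
python3 -m inch '[[0.768,0.015,0,0,0,0],[0.768,0.015,0,0,0,0],[0.768,0.015,0,0,0,0],[0.768,0.015,0,0,0,0],[0.768,0.015,0,0,0,0],[0.768,0.015,0,0,0,0],[0.768,0.015,0,0,0,0],[0.768,0.015,0,0,0,0],[0.768,0.015,0,0,0,0],[0.768,0.015,0,0,0,0]]' 0.4; python3 -m inch '[[0,0,0,0,0,0]]'; python3 g.py 596,350,118
```

```text
time_s: 27.53
tcp_pos: [603.2, 201.5, 113.9]
eef_rot: [0.675, 0.737, -0.0, -0.0]
force: [0.1, -0.4, -0.1]
grip_width: 65.2
grasp_force: 0.0
time_s: 27.62
tcp_pos: [602.2, 207.0, 113.9]
eef_rot: [0.673, 0.739, 0.001, -0.001]
force: [0.4, -0.3, 0.0]
grip_width: 65.0
grasp_force: 0.0
t 27.6167 tcp [602.2 207.  113.9] yaw 95.35 w 65.0
596,350,118 -> [ 0.1907  0.0095 -0.0049] rows 4.0
```

```bash
python3 -m inch '[[0.19,0.01,0,0,0,0],[0.19,0.01,0,0,0,0],[0.19,0.01,0,0,0,0],[0.19,0.01,0,0,0,0],[0.19,0.01,0,0,0,0],[0.19,0.01,0,0,0,0],[0.19,0.01,0,0,0,0]]';  python3 - <<'E'
from h import *
snap('wrist','w9'); snap('top','top9')
p,X=cloud('w9'); v,u=np.mgrid[:480,:640]
for h,t in((40,2.5),(26,2.5),(13,2.5)):
    m=(abs(X[...,2]-h)<t)&(v<330)&(abs(X[...,0]-598)<45)&(abs(X[...,1]-358)<45)
    m=cv2.morphologyEx(m.astype(np.uint8),cv2.MORPH_OPEN,np.ones((3,3)))>0
    q=X[m][:,:2].astype(np.float32); print(h,len(q),cv2.minEnclosingCircle(q))
q=cv2.imread('pics/top9.png'); cv2.imwrite('pics/c9.png',np.hstack([cv2.resize(p,(400,300)),cv2.resize(q[150:300,260:460],(400,300))]))
E
python3 g.py
```

```text
time_s: 28.2
tcp_pos: [598.9, 341.0, 113.6]
eef_rot: [0.676, 0.737, -0.001, 0.0]
force: [0.1, 0.2, -0.4]
grip_width: 64.9
grasp_force: 0.0
40 2045 ((595.6484375, 363.0943603515625), 18.93596839904785)
26 1363 ((595.8845825195312, 363.1603698730469), 26.095304489135742)
13 1625 ((595.6520385742188, 363.12957763671875), 33.091102600097656)
t 28.3 tcp [599.3 340.4 114. ] yaw 94.93 w 65.3
```

View pics/c9.png

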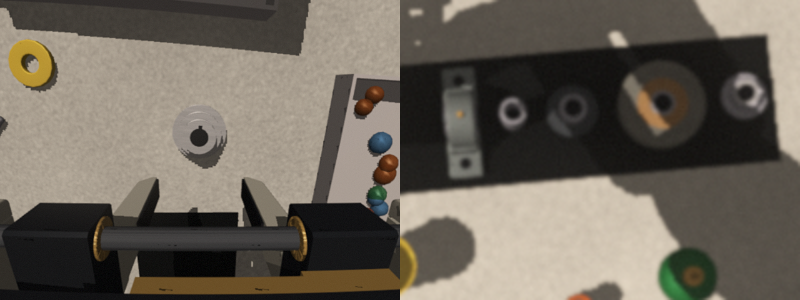

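Pulley axis at (595.7, 363.1), and all three steps agree in radius. In the shaded top crop the nut lies on the plate; I'll check it by depth afterwards. Pick the pulley.

```bash
python3 -m inch '[[0.0306,-0.0021,0.03,0,0,0],[0.0306,-0.0021,0.06,0,0,0],[0.0306,-0.0021,0.09,0,0,0],[0.0306,-0.0021,0.11,0,0,0],[0.0306,-0.0021,0.119,0,0,0],[0.0306,-0.0021,0.1227,0,0,0],[0.0306,-0.0021,0.1227,0,0,0],[0.0306,-0.0021,0.1227,0,0,0]]' - 30; python3 -m inch '[[0,0,0,0,0,0],[0,0,0,0,0,0],[0,0,0,0,0,0],[0,0,0,0,0,0],[0,0,0,0,0,0],[0,0,0,0,0,0],[0,0,0,0,0,0],[0,0,0,0,0,0]]' -1 30; python3 g.py 593,186,60
```

```text
time_s: 28.97
tcp_pos: [596.5, 364.9, 23.8]
eef_rot: [0.676, 0.737, 0.001, 0.0]
force: [-0.1, 0.8, 0.9]
grip_width: 64.9
grasp_force: 0.0
time_s: 29.63
tcp_pos: [595.7, 365.0, 22.7]
eef_rot: [0.675, 0.737, 0.0, 0.0]
force: [-0.4, 0.5, 3.3]
grip_width: 37.2
grasp_force: 30.0
t 29.6333 tcp [595.7 365.   22.7] yaw 95.02 w 37.2
593,186,60 -> [-0.2374 -0.0244 -0.0498] rows 5.0
```

```bash
python3 -m inch '[[0,0,-0.04,0,0,0],[0,0,-0.06,0,0,0],[-0.235,-0.025,-0.06,0,0,0],[-0.235,-0.025,-0.06,0,0,0],[-0.235,-0.025,-0.06,0,0,0],[-0.235,-0.025,-0.06,0,0,0],[-0.235,-0.025,-0.06,0,0,0],[-0.235,-0.025,-0.06,0,0,0],[-0.235,-0.025,-0.06,0,0,0],[-0.235,-0.025,-0.06,0,0,0]]'; python3 -m inch '[[0,0,0,0,0,0],[0,0,0,0,0,0]]'; python3 g.py 592.5,187.8,25.7
```

```text
time_s: 30.47
tcp_pos: [592.5, 188.7, 67.7]
eef_rot: [0.675, 0.737, 0.001, 0.0]
force: [-0.4, 0.1, -1.2]
grip_width: 37.1
grasp_force: 30.0
time_s: 30.63
tcp_pos: [592.1, 189.1, 67.3]
eef_rot: [0.675, 0.738, 0.0, -0.0]
force: [-0.7, 0.4, -2.2]
grip_width: 37.2
grasp_force: 30.0
t 30.6333 tcp [592.1 189.1  67.3] yaw 95.12 w 37.2
592.5,187.8,25.7 -> [-0.0018  0.0004  0.0554] rows 1.0
```

```bash
python3 -m inch '[[-0.0018,0.0002,0.03,0,0,0],[-0.0018,0.0002,0.045,0,0,0],[-0.0018,0.0002,0.051,0,0,0],[-0.0018,0.0002,0.054,0,0,0],[-0.0018,0.0002,0.0554,0,0,0],[-0.0018,0.0002,0.0554,0,0,0],[-0.0018,0.0002,0.0554,0,0,0]]'; python3 -m inch '[[0,0,0,0,0,0],[0,0,0,0,0,0],[0,0,0,0,0,0],[0,0,0,0,0,0],[0,0,-0.05,0,0,0],[0,0,-0.1,0,0,0],[0,0,-0.15,0,0,0],[0,0,-0.17,0,0,0],[0,0,-0.17,0,0,0]]' 0.5; python3 -m inch '[[0.3,-0.1,0,0,0,0],[0.3,-0.1,0,0,0,0],[0.3,-0.1,0,0,0,0],[0.3,-0.1,0,0,0,0],[0.3,-0.1,0,0,0,0],[0.3,-0.1,0,0,0,0],[0.3,-0.1,0,0,0,0],[0.3,-0.1,0,0,0,0]]'; python3 -m inch '[[0,0,0,0,0,0],[0,0,0,0,0,0]]'; python3 - <<'E'
from h import *
snap('top','top10'); snap('side','s10')
p,X=cloud('top10'); q,Y=cloud('s10')
for Z,nm in((X,'top'),(Y,'side')):
  P=Z.reshape(-1,3); P=P[~np.isnan(P[:,0])]; s=su(P[:,:2])
  for n,c,h,r,t in(('nut',213,27,30,4),('plate',213,11,36,3),('flange hub',13,31,25,6),('sleeve',-55,53,24,6),('pulley',-191,43,30,5),('wheel',117,28,60,4)):
    m=(np.hypot(s[:,0]-c,s[:,1])<r)&(abs(P[:,2]-h)<t); 
    if m.sum()>4: print(nm,n,m.sum(),'mean s,lat',s[m].mean(0).round(1),'z',P[m,2].mean().round(1),'circ',[np.round(k,1) for k in cv2.minEnclosingCircle(s[m].astype(np.float32))])
cv2.imwrite('pics/c10.png',np.hstack([cv2.resize(p[150:300,210:460],(400,240)),cv2.resize(q[120:360,180:440],(400,240))]))
E
```

```text
time_s: 31.22
tcp_pos: [592.9, 186.5, 26.2]
eef_rot: [0.675, 0.737, 0.0, 0.0]
force: [0.2, -0.2, -1.8]
grip_width: 37.1
grasp_force: 30.0
time_s: 31.97
tcp_pos: [596.0, 187.0, 160.0]
eef_rot: [0.676, 0.737, 0.004, 0.003]
force: [-0.0, 0.1, 0.9]
grip_width: 69.8
grasp_force: 0.0
time_s: 32.63
tcp_pos: [496.6, 404.9, 151.9]
eef_rot: [0.674, 0.738, -0.001, -0.0]
force: [0.6, -0.0, 0.0]
grip_width: 70.0
grasp_force: 0.0
time_s: 32.8
tcp_pos: [498.5, 402.5, 152.6]
eef_rot: [0.676, 0.737, -0.001, 0.0]
force: [0.1, 0.1, -0.2]
grip_width: 70.1
grasp_force: 0.0
top nut 156 mean s,lat [211.9   3.2] z 26.9 circ [array([211.8,   3.4]), np.float64(17.8)]
top plate 158 mean s,lat [ 2.128e+02 -2.000e-01] z 10.8 circ [array([213. ,   2.8]), np.float64(35.2)]
top flange hub 150 mean s,lat [14.7  1.7] z 31.1 circ [array([14.9,  2.1]), np.float64(15.7)]
top sleeve 74 mean s,lat [-53.8   1. ] z 52.4 circ [array([-53.6,   0.5]), np.float64(14.8)]
top pulley 216 mean s,lat [-188.6    0.7] z 43.0 circ [array([-188.3,    0.7]), np.float64(19.2)]
top wheel 1327 mean s,lat [116.1  -1.2] z 28.1 circ [array([116.8,  -0.7]), np.float64(50.2)]
side sleeve 98 mean s,lat [-58.3   2.3] z 51.1 circ [array([-56.2,   0.8]), np.float64(16.7)]
side pulley 224 mean s,lat [-190.8    1.7] z 44.1 circ [array([-190. ,    1.7]), np.float64(20.4)]
```

View pics/c10.png

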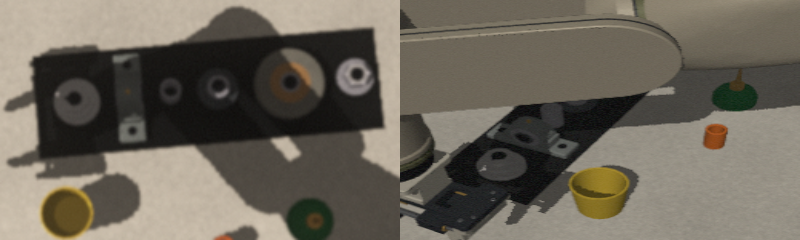

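```bash
python3 - <<'E'
from h import *
p,X=cloud('top10'); g=p.max(2); print(g[185:215,420:445:2].max())
x0,y0=405,178
w=g[y0:y0+50,x0:x0+50]
for th in (60,75,90):
    k=max(cv2.findContours((w>th).astype(np.uint8),0,2)[0],key=cv2.contourArea).reshape(-1,2)+[x0,y0]
    (c,r)=cv2.minEnclosingCircle(k.astype(np.float32)); print(th,c,r,su(onplane('top10',[c],11)),su(onplane('top10',[k.mean(0)],11)))
a=cv2.resize(p[y0:y0+50,x0:x0+55],None,fx=9,fy=9,interpolation=cv2.INTER_CUBIC); cv2.imwrite('pics/c11.png',a)
E
```

```text
169
60 (431.5, 197.7142791748047) 12.272727966308594 [[213.5   1.9]] [[212.5   4.4]]
75 (431.5, 197.6999969482422) 11.964213371276855 [[213.5   1.9]] [[214.6   3.2]]
90 (431.39794921875, 197.64285278320312) 11.51585865020752 [[213.3   2.1]] [[213.9   0. ]]
```

View pics/c11.png

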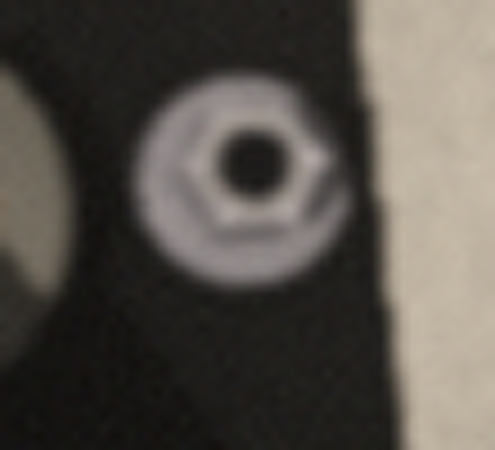

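The row is complete: pulley, bearing, sleeve, flange, wheel, plate with nut. In the crop the nut sits at (255,162) on the plate at (243,180), within about 2 mm of centre once parallax is allowed for. Handing in.

```bash
python3 -c "
from plant import finish_job
print(finish_job())"
```

```text
the job is handed in; nothing more can be done
None
```

I've handed the job in after about 33 s of robot time: the row reads pulley, bearing, sleeve, flange, wheel, plate, with the nut about 2 mm off the plate's centre, every part within about 4 mm of the mat's middle line, and gaps of about 19 mm or more.

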